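# Charge the bean dispenser: gate slide on to its stop pin

### The arm

A 7-joint arm with a two-finger parallel gripper is mounted at the origin on the work surface. World frame = base frame: x ahead of the robot, y to its left, z up, the work surface at z = 0. Lengths are in m, angles in rad, forces in N, time in s.
With the tool pointing down it reaches from about 0.425 to 1.025 m from the base axis. Payload 3.6 kg.
Tool frame: the origin (TCP) lies between the finger pads; the fingertips stand 11 mm ahead of it and the grasp point (between the pads) lies 8 mm behind it (env.tcp_to_tips is the distance from the TCP to the fingertips, in m); z points along the fingers, y is the line along which they close (so a half turn about z gives the same grasp; the last joint's range is limited). The gripper opens to 85 mm and grips with 20 to 120 N. Pads are 22 mm wide; open, the fingers measure 114 mm over their backs; the gripper's body (76 mm by 85 mm) begins 54 mm behind the grasp point. The pads swing forward as they close: fully open they stand 13 mm farther back than shut.
Start: joints at [-1.286, 0.591, 0.048, 1.609, -0.033, 0.943, -0.034], TCP at [0.268, 0.674, 0.242] pointing down, gripper open.
Joint ranges: [-2.69, 2.69], [-0.47, 2.24], [-1.27, 1.36], [0.19, 2.51], [-1.53, 4.68], [0.08, 2.07], [-3.09, 3.09]. Speed limits (rad/s): [2.57, 2.57, 3.14, 3.14, 3.14, 3.14, 3.14].

### API

Orientations are given as a unit quaternion [w, x, y, z].
In Python, from plant import readout, cams, env gives the robot as it stands.
- The arm moves only by the tool drive_tool, never from a script. Its argument "plan" is a list that holds one entry, the list of rows, each a list of 4 numbers: the shift along the tool's x, y, z scaled (see below), then the turn about the tool's z scaled (see below). In form: [[[dx, dy, dz, spin], ...]]. A call has 1 to 10 rows; each row shifts and turns the commanded pose from where the row before left it, along the tool's axes as they then stand; what a row does not reach is not made up. The controller multiplies each number of a shift by 0.5 m and each number of a turn by 1.5 rad. A row lasts 1/10 s, in which the tool goes at most 50 mm and 8.59 degrees, less where a joint would pass 70% of its speed; a pose out of reach is approached as far as the arm can. A call with a number of a shift or a turn outside -1 to 1 is refused whole. A call with a gripper value outside its range is refused whole. "claw" is the gripper command: -1 is shut, 1 is fully open, values between are in proportion, set as the call begins (left out, the last holds). The fingers move at their own pace and stop on an object; the grip force is fixed at half the most. Time passes only in rows, so rows that do not move let the fingers close. It gives the time, the measured TCP pose, the force, the opening and the grip force at its end, in the units of the state.
- readout.sense(): the state, without advancing time (a new reading comes with each control period).
- cams.snapshot(name): name is "side" or "top"; returns a dict with "img" (384x512x3 uint8, blue, green, red), "K" (3x3 intrinsics, pixels), "cam_to_world" (4x4, takes a point from camera to world coordinates). Camera axes: x right, y down, z forward; pixel columns grow to the right and rows downward; lengths in m; the calibration is good to about 2 mm. A picture is of the moment at which its call begins. There is no depth.
- env.job_done(): hands the job in; it is judged then, once.
The state is a dict: "time_s": time; "joints": joint angles; "joint_vel": joint speeds; "joint_efforts": joint torques, N m; "eef_pos": TCP position; "orientation": TCP orientation; "ft_force": force on the tool from outside, world axes, zero at the start; "wrist_torque": the same for the moment, N m; "opening": finger opening in m; "grasp_force": force on a finger pad.
Only numpy, scipy, OpenCV 4.12 (cv2) and the standard library are available. Lean on these libraries where they do the work, as an engineer would, in place of code of your own. Each camera call takes 0.05 s, during which the arm holds its last target. There are 200 camera calls.

### The job

Charge the seed dispenser with the taller, wider hopper: with the fingertips, push the upright tab at the front of its gate slide fully in to the end stop, then let go so that it springs back by itself and the stop pin catches it halfway, and leave it standing there. Only push the tab from the front; do not pinch it or hook behind it, do not touch the stop pin, and leave the small dispenser (already charged), the dish, the dropper bottle and the beaker as they are.

Things in the scene. Friction and masses are not known exactly. Their poses are not given: they have to be found in the camera images.
- bean_dispenser: The target, fixed to the bench: dispenser with the taller, wider clear hopper (92 mm across, lid 248 mm high, red-brown beans). Foot 300 x 100 mm, white pedestal 280 x 70 mm, its top 58 mm high. Origin: on the bench under the foot's centre. x points from the tab to the hopper = the way the slide is pushed in; z up. Hopper axis at x = 75 mm, stop pin bridge (18 mm long, 110 mm high) at x = -30 mm.
- bean_tab (a point): Centre of the front face (the one to push) of the upright steel tab at the front end of the target's slide; moves with it. Tab 56 mm wide, 14 mm thick with the black backing behind it (not to be touched), from 58 to 125 mm above the bench; this point is 100 mm up. Slide out: at x = -140, y = 0 mm in the dispenser's frame (same axes). The pedestal (58 mm high) ends 5 mm in front of the tab.
- bean_gate (a joint): How far the target's slide is pushed in (m): 0 = out (start), 0.060 = fully in, at the rigid end stop, 0.030 = halfway, caught by the stop pin. A spring pushes it out with 1.5 N at 0, 4.5 N at 0.060; pushing at 50 mm/s adds about 0.7 N, the ramp under the pin about 1 N. Let go when fully in, it runs back in under 0.5 s and stops at 0.030.
- bean_pin (a joint): Drop of the target's stop pin (m): 0 = riding on the slide (start), about 0.008 = dropped into the slide's notch. Sprung downwards. On the way in it drops at 0.030, then a ramp lifts it again by 0.052; on the way back it drops and holds the slide at 0.030.
- bean_pin_head (a point): Centre of the top of the dark round head (18 mm across, 9 mm high) of the target's stop pin, above the pin bridge, 131 mm above the bench, 8 mm lower when the pin has dropped. Not to be touched.
- maize_dispenser: The small dispenser, same body and axes, with a lower, narrower hopper (66 mm across, lid 183 mm high, full of yellow maize). Fixed; leave its slide alone. Origin as for the target.
- maize_gate (a joint): Slide of the small dispenser, same meaning; it stands caught at 0.030 from the start and stays there.
- dish: Loose clear petri dish, 60 mm across, 14 mm high, under the target's chute, centre about 92 mm to the +y side of the target's origin. Origin: centre of its underside.
- dropper_bottle: Loose amber dropper bottle with a rubber bulb, 56 mm across, 113 mm high, on the right of the bench. Origin: centre of its underside.
- beaker: Loose glass beaker with soaked beans, 72 mm across, 92 mm high, on the left of the bench. Origin: centre of its underside.
There are look-alikes about, which are no part of the job. What is shaped like the beaker but purple is not meant. There is more than one size of the dropper_bottle; the job needs the larger.

How it is judged:
By the outcome, as a careful person would: the job done as asked, in the order asked, and still so for the second after the job is handed in, with the robot touching nothing.
It also fails if it takes over 32 s, if anything falls off the work surface, if the arm or the gripper's body presses on something with over 40 N, if the wrist force passes 120 N, or if a joint passes its speed limit or range.

## Working session

There is one attempt and no reset: what is moved stays moved. The work goes in short steps, Python scripts to look and compute and a tool call to move; the robot and the scene stay as the last step left them, time stands still between calls to the robot, and variables do not carry over. Pictures are saved under pics/ and viewed, at most 10 in all, crops included, and the job is handed in when it is done.

Besides the shell and the picture viewer there is one more tool, called after ">>>" as name([rows], argument=value, ...), one row to a line, values as JSON. drive_tool: Moves the arm, as the interface text tells. Its arguments: {"type":"object","properties":{"plan":{"type":"array"},"claw":{"type":"number"}},"required":["plan"]}

```bash
mkdir -p pics; python3 - <<'E'
from plant import readout,cams,env
import cv2,pickle
d={}
for n in("top","side"):
    s=cams.snapshot(n);d[n]=s;cv2.imwrite(f"pics/{n}0.png",s["img"]);print(n,s["K"].tolist(),s["cam_to_world"].round(4).tolist())
pickle.dump(d,open("s0.pkl","wb"))
s=readout.sense();print(s["time_s"],s["eef_pos"],s["orientation"],s["opening"],env.tcp_to_tips)
E
```

```text
top [[453.96265702549834, 0.0, 253.1417272662365], [0.0, 453.96265702549834, 193.19982931376387], [0.0, 0.0, 1.0]] [[0.0184, -0.9881, 0.1524, 0.3244], [-0.9996, -0.0151, 0.0227, -0.037], [-0.0202, -0.1528, -0.9881, 1.4848], [0.0, 0.0, 0.0, 1.0]]
side [[482.25554714525634, 0.0, 254.54716130145175], [0.0, 482.25554714525634, 191.52060949391407], [0.0, 0.0, 1.0]] [[0.7186, -0.3675, 0.5904, -0.3716], [-0.6953, -0.3993, 0.5977, -0.9284], [0.0161, -0.84, -0.5424, 0.9477], [0.0, 0.0, 0.0, 1.0]]
0.1 [0.26783443 0.67295459 0.24125797] [-1.24073008e-04  1.88215797e-01  9.82127198e-01 -9.82368805e-04] 0.08528525079268508 0.011
```

View pics/top0.png

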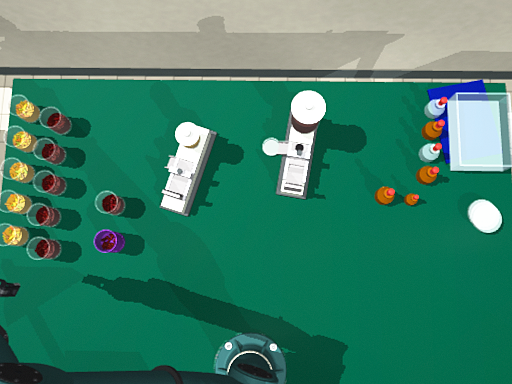

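View pics/side0.png

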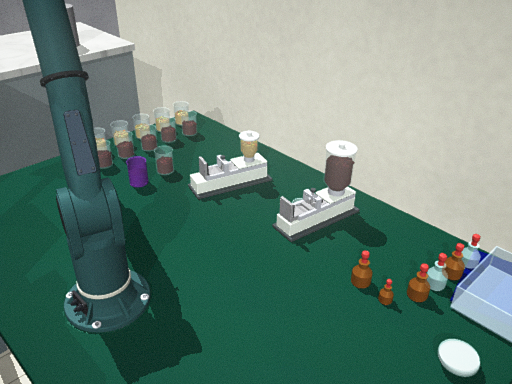

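The target is the right-hand dispenser: hopper at top (308,107) and side (340,170), tab near top (293,180). It points away from the robot. I'll enlarge both views.

```bash
python3 - <<'E'
import pickle,cv2,numpy as np
d=pickle.load(open("s0.pkl","rb"))
a=cv2.resize(d["top"]["img"][85:205,255:335],None,fx=5,fy=5,interpolation=cv2.INTER_CUBIC)
b=cv2.resize(d["side"]["img"][135:240,270:365],None,fx=4,fy=4,interpolation=cv2.INTER_CUBIC)
c=np.zeros((600,780,3),np.uint8);c[:600,:400]=a;c[:420,400:780]=b
cv2.imwrite("pics/crop1.png",c)
E
```

```text
(no output)
```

View pics/crop1.png

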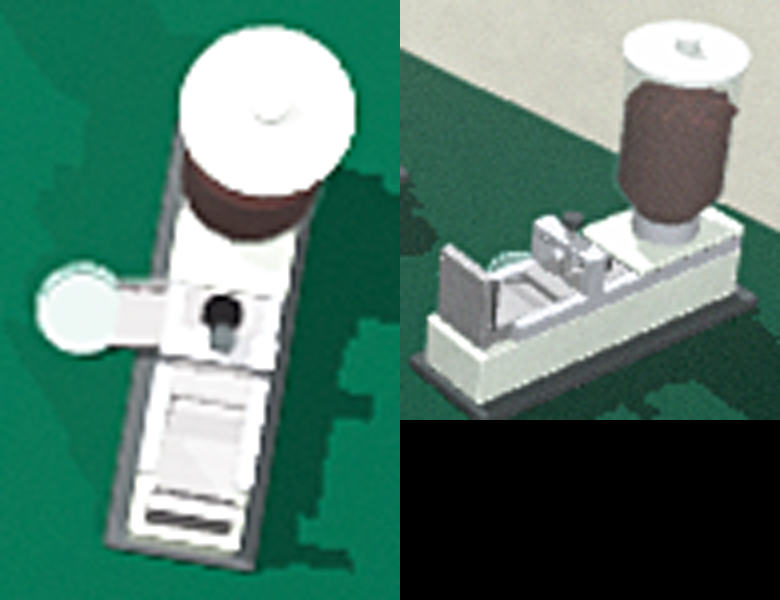

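```bash
cat > h.py <<'E'
import numpy as np
def ray(s,u,v,z):
    T=s["cam_to_world"];r=T[:3,:3]@np.linalg.solve(s["K"],[u,v,1.]);return T[:3,3]+r*(z-T[2,3])/r[2]
def proj(s,p):
    T=s["cam_to_world"];q=s["K"]@(T[:3,:3].T@(np.asarray(p)-T[:3,3]));return q[:2]/q[2]
E
python3 - <<'E'
import pickle,cv2,numpy as np
from h import *
np.set_printoptions(precision=4,suppress=True)
d=pickle.load(open("s0.pkl","rb"));t=d["top"];s=d["side"]
T=lambda u,v,z:ray(t,255+(u+.5)/5-.5,85+(v+.5)/5-.5,z)
S=lambda u,v,z:ray(s,270+(u-400+.5)/4-.5,135+(v+.5)/4-.5,z)
lt,ls=T(267,112,.248),S(686,47,.248)
print("lid",lt,ls)
print("tabtop top L R",T(146,517,.125),T(230,528,.125))
a,b=S(443,243,.125),S(495,278,.125);print("tab side",a,b,(a+b)/2,np.linalg.norm(a-b))
f1,f2=T(105,545,.005),T(258,568,.005);print("foot",f1,f2,np.linalg.norm(f1-f2))
h=T(220,308,.131);print("pin",h,S(572,218,.131))
for L,nm in((lt,"t"),(ls,"s")):
    m=(a+b)/2; v=L-m; print(nm,np.arctan2(v[1],v[0]),np.hypot(*v[:2]),"exp .215")
v=lt-(f1+f2)/2;print("foot-lid",np.arctan2(v[1],v[0]),np.hypot(*v[:2]),"exp .225")
E
```

```text
lid [ 0.7647 -0.1595  0.248 ] [ 0.7728 -0.1538  0.248 ]
tabtop top L R [ 0.5515 -0.0984  0.125 ] [ 0.5456 -0.1493  0.125 ]
tab side [ 0.5677 -0.0922  0.125 ] [ 0.5615 -0.1521  0.125 ] [ 0.5646 -0.1222  0.125 ] 0.060270499714495725
foot [ 0.5525 -0.077   0.005 ] [ 0.5387 -0.1776  0.005 ] 0.10154944300161477
pin [ 0.6809 -0.1423  0.131 ] [ 0.6621 -0.1427  0.131 ]
t -0.18429224124618054 0.20350635428521024 exp .215
s -0.15059449097387756 0.21058052594431165 exp .215
foot-lid -0.14574992588120364 0.22142435297053242 exp .225
```

>>> drive_tool([
  [[0,0,0,-0.08],[0,0,0,-0.08],[0,0,0,0]],
], claw=-1)

```text
time_s: 0.4
eef_pos: [0.2681, 0.6731, 0.2417]
orientation: [-0.0, 0.069, 0.998, -0.001]
ft_force: [0.2, 0.8, 0.6]
opening: 0.044
grasp_force: 0.0
```

```bash
python3 - <<'E'
import pickle,numpy as np
from h import *
from plant import readout
from scipy.spatial.transform import Rotation as R
np.set_printoptions(precision=4,suppress=True)
d=pickle.load(open("s0.pkl","rb"));t=d["top"]
T=lambda u,v,z:ray(t,255+(u+.5)/5-.5,85+(v+.5)/5-.5,z)
for p,q in(((105,545),(178,145)),((258,568),(303,250))):
    a,b=T(*p,.005),T(*q,.005);print(a,b,np.arctan2(*(b-a)[1::-1]))
# white pedestal top edges z=.058
for p,q in(((130,530),(172,245)),((243,545),(278,330))):
    a,b=T(*p,.058),T(*q,.058);print(a,b,np.arctan2(*(b-a)[1::-1]))
s=readout.sense();q=s["orientation"];M=R.from_quat([*q[1:],q[0]]).as_matrix();print(s["eef_pos"],M,s["opening"])
E
```

```text
[ 0.5525 -0.077   0.005 ] [ 0.8272 -0.1234  0.005 ] -0.16736057192716156
[ 0.5387 -0.1776  0.005 ] [ 0.7549 -0.2076  0.005 ] -0.1380149409037567
[ 0.5542 -0.0913  0.058 ] [ 0.7417 -0.1168  0.058 ] -0.1350807702719485
[ 0.5456 -0.1631  0.058 ] [ 0.6861 -0.1853  0.058 ] -0.15728428969928476
[0.2681 0.6731 0.2417] [[-0.9904  0.1385 -0.0007]
 [ 0.1385  0.9904 -0.001 ]
 [ 0.0006 -0.0011 -1.    ]] 0.04403096654650283
```

>>> drive_tool([
  [[-0.046,-0.079,0,0],[-0.046,-0.079,0,0],[-0.046,-0.079,0,0],[-0.046,-0.079,0,0],[-0.046,-0.079,0,0],[-0.046,-0.079,0,0],[-0.046,-0.079,0,0],[-0.046,-0.079,0,0],[-0.046,-0.079,0,0],[-0.046,-0.079,0,0]],
])

```text
time_s: 1.4
eef_pos: [0.4416, 0.2488, 0.2424]
orientation: [0.0, 0.071, 0.997, 0.0]
ft_force: [0.7, -0.7, 0.1]
opening: -0.0001
grasp_force: 0.0
```

>>> drive_tool([
  [[-0.02,-0.072,0,0],[-0.02,-0.072,0,0],[-0.02,-0.072,0,0],[-0.02,-0.072,0,0],[-0.02,-0.072,0,0],[-0.02,-0.072,0,0],[-0.02,-0.072,0,0],[-0.02,-0.072,0,0],[-0.02,-0.072,0,0],[-0.02,-0.072,0,0]],
])

```text
time_s: 2.4
eef_pos: [0.4904, -0.1213, 0.2423]
orientation: [0.0, 0.071, 0.997, 0.0]
ft_force: [-0.5, 0.7, -0.6]
opening: 0.0003
grasp_force: 0.0
```

>>> drive_tool([
  [[0,0,0.06,0],[0,0,0.06,0],[0,0,0.06,0],[0,0,0.04,0],[0,0,0,0],[0,0,0,0]],
])

```text
time_s: 3.0
eef_pos: [0.4905, -0.1199, 0.1324]
orientation: [-0.0, 0.07, 0.998, -0.0]
ft_force: [-0.1, -0.1, -0.1]
opening: -0.0004
grasp_force: 0.0
```

```bash
python3 - <<'E'
from plant import readout,cams
import cv2,pickle,numpy as np
from h import *
np.set_printoptions(precision=4,suppress=True)
d={n:cams.snapshot(n) for n in("top","side")};pickle.dump(d,open("s1.pkl","wb"))
a=cv2.resize(d["top"]["img"][110:230,255:335],None,fx=5,fy=5,interpolation=cv2.INTER_CUBIC)
b=cv2.resize(d["side"]["img"][135:240,255:350],None,fx=4,fy=4,interpolation=cv2.INTER_CUBIC)
c=np.zeros((600,780,3),np.uint8);c[:600,:400]=a;c[:420,400:780]=b
cv2.imwrite("pics/crop2.png",c)
s=readout.sense();p=s["eef_pos"];print(p,s["orientation"],s["ft_force"])
tip=p+[0,0,-.011];print("tip side",(proj(d["side"],tip)-[255,135])*4+[400,0],"top",(proj(d["top"],tip)-[255,110])*5)
E
```

```text
[ 0.4914 -0.12    0.1334] [ 0.0011  0.0698  0.9976 -0.0001] [-0.6419  0.1714  0.1079]
tip side [458.2727 297.4604] top [178.8076 489.4935]
```

View pics/crop2.png

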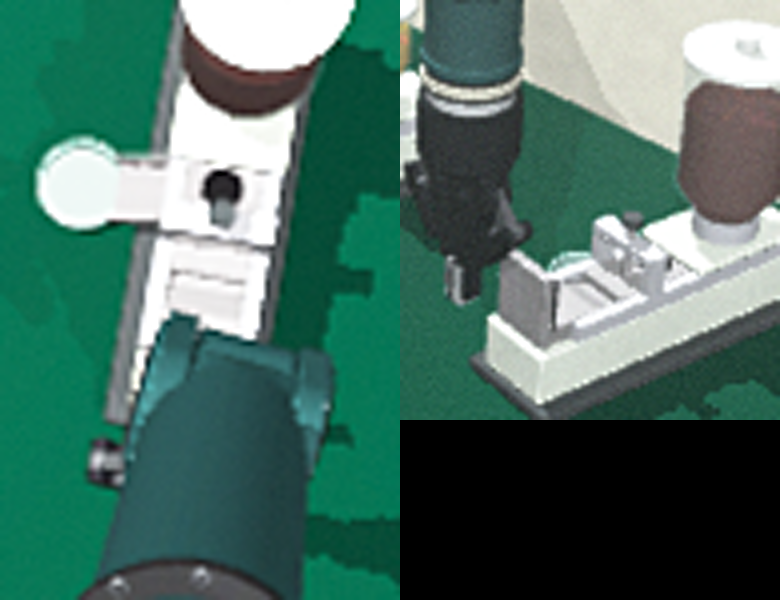

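Side view: the shut fingertips (460,300) match their projection and stand clear in front of the tab (500–555, 250–340), slightly off its centre line. I'll go lower and approach.

>>> drive_tool([
  [[0,0.008,0.037,0],[0,0,0.037,0],[-0.03,0,0,0],[-0.03,0,0,0],[-0.02,0,0,0],[0,0,0,0],[0,0,0,0]],
])

```text
time_s: 3.8
eef_pos: [0.5305, -0.1213, 0.0959]
orientation: [0.0, 0.069, 0.998, 0.0]
ft_force: [0.7, -0.7, 0.3]
opening: 0.0002
grasp_force: 0.0
```

```bash
python3 - <<'E'
from plant import readout,cams
import cv2,numpy as np
s=cams.snapshot("side")
b=cv2.resize(s["img"][155:240,255:350],None,fx=6,fy=6,interpolation=cv2.INTER_CUBIC)
cv2.imwrite("pics/crop3.png",b)
s=readout.sense();print(s["eef_pos"],s["ft_force"])
E
```

```text
[ 0.52993936 -0.12125491  0.09568304] [ 0.69672926  0.33249571 -0.18949677]
```

View pics/crop3.png

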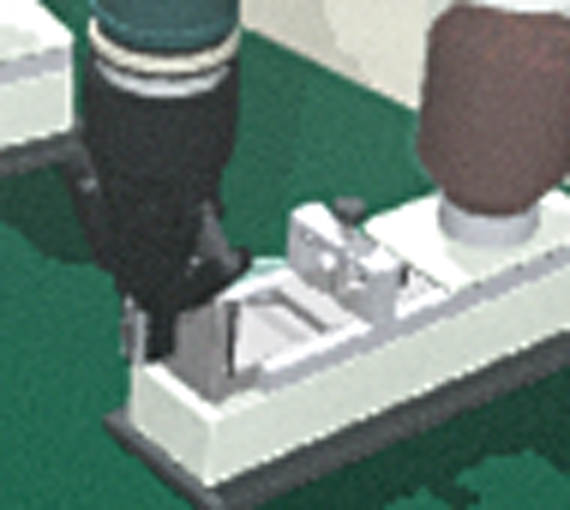

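The fingertips (150,355) stand in line with the centre of the tab's face (188,335), about 15 mm short. I'll start pushing slowly.

>>> drive_tool([
  [[-0.01,0,0,0],[-0.01,0,0,0],[-0.01,0,0,0],[-0.01,0,0,0],[-0.01,0,0,0],[-0.01,0,0,0],[-0.01,0,0,0],[-0.01,0,0,0],[-0.01,0,0,0],[-0.01,0,0,0]],
])

```text
time_s: 4.85
eef_pos: [0.5793, -0.1284, 0.0951]
orientation: [-0.001, 0.069, 0.998, 0.0]
ft_force: [-6.9, -0.1, 1.2]
opening: 0.0001
grasp_force: 0.0
```

>>> drive_tool([
  [[-0.01,0,0,0],[-0.01,0,0,0],[-0.01,0,0,0],[0,0,0,0]],
])

```text
time_s: 5.25
eef_pos: [0.5955, -0.1305, 0.0952]
orientation: [0.0, 0.069, 0.998, -0.0]
ft_force: [-3.5, -0.5, -1.0]
opening: 0.0003
grasp_force: 0.0
```

>>> drive_tool([
  [[-0.01,0,0,0],[-0.01,0,0,0],[0,0,0,0],[0,0,0,0]],
])

```text
time_s: 5.65
eef_pos: [0.6016, -0.1312, 0.0946]
orientation: [-0.004, 0.07, 0.998, 0.0]
ft_force: [-9.2, 0.3, 2.3]
opening: 0.0002
grasp_force: 0.0
```

>>> drive_tool([
  [[-0.008,0,0,0],[0,0,0,0],[0,0,0,0]],
])

```text
time_s: 5.95
eef_pos: [0.6016, -0.1313, 0.0944]
orientation: [-0.008, 0.07, 0.998, 0.001]
ft_force: [-15.6, 2.1, 8.1]
opening: 0.0
grasp_force: 0.0
```

Force rises with no movement: the slide is on the end stop, at about 60 mm of travel. I'll release fast.

>>> drive_tool([
  [[0.1,0,0,0],[0.1,0,0,0],[0.03,0,0,0],[0,0,0,0],[0,0,0,0],[0,0,0,0],[0,0,0,0]],
])

```text
time_s: 6.65
eef_pos: [0.4978, -0.1166, 0.0956]
orientation: [0.002, 0.069, 0.998, -0.0]
ft_force: [0.4, 0.3, 0.4]
opening: -0.0
grasp_force: 0.0
```

>>> drive_tool([
  [[0,0,-0.08,0],[0,0,-0.08,0],[0,0,-0.08,0],[0,0.08,0,0],[0,0.08,0,0],[0,0.08,0,0],[0,0.08,0,0],[0,0.08,0,0],[0,0,0,0]],
])

```text
time_s: 7.55
eef_pos: [0.5248, 0.0897, 0.2156]
orientation: [0.001, 0.064, 0.998, 0.002]
ft_force: [-0.2, 0.7, 0.5]
opening: 0.0003
grasp_force: 0.0
```

```bash
python3 - <<'E'
from plant import readout,cams
import cv2,pickle,numpy as np
d={n:cams.snapshot(n) for n in("top","side")};pickle.dump(d,open("s2.pkl","wb"))
a=cv2.resize(d["top"]["img"][85:205,255:335],None,fx=5,fy=5,interpolation=cv2.INTER_CUBIC)
b=cv2.resize(d["side"]["img"][135:240,270:365],None,fx=4,fy=4,interpolation=cv2.INTER_CUBIC)
c=np.zeros((600,780,3),np.uint8);c[:600,:400]=a;c[:420,400:780]=b
cv2.imwrite("pics/crop4.png",c)
E
```

```text
(no output)
```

View pics/crop4.png

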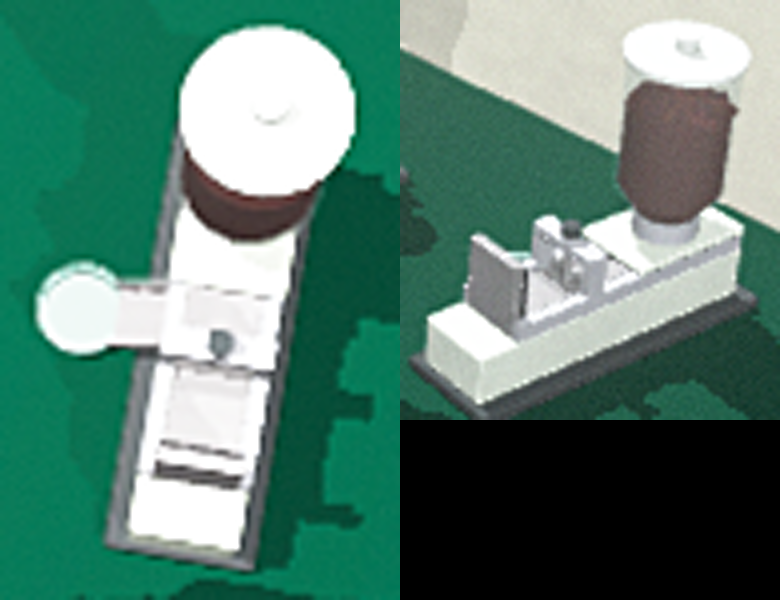

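The tab sits about 30 mm further in: the top view strip moved from row 521 to 473. The pin head has dropped (side row 218→228), and the dish hasn't moved. Handing in.

```bash
python3 -c "
from plant import env
print(env.job_done())"
```

```text
the job is handed in; nothing more can be done
None
```

The large dispenser is charged and the job is handed in: I pushed its slide in to the end stop and let go, and it sprang back and caught halfway with the stop pin dropped; it took about 8 s, with wrist force readings up to about 18 N.

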